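Fold out the tablet stand and set the tablet up on it

ROBOT

A 7-joint arm with a two-finger parallel gripper is mounted at the origin on the work surface. World frame = base frame: x ahead of the robot, y to its left, z up, the work surface at z = 0. Lengths are in m, angles in rad, forces in N, time in s.
With the tool pointing down it reaches from about 0.35 to 0.9 m from the base axis. Payload 7.2 kg.
Tool frame: the origin (TCP) lies on the centre line of the jaws, within the pads' length; the fingertips stand 11 mm ahead of it and the grasp point (between the pads) lies 8 mm behind it; z points along the fingers, y is the line along which they close (so a half turn about z gives the same grasp; the last joint's range is limited). The gripper opens to 85 mm and grips with 20 to 120 N. Pads are 22 mm wide; open, the fingers measure 114 mm over their backs; the gripper's body (76 mm by 85 mm) begins 54 mm behind the grasp point. The pads swing forward as they close: fully open they stand 13 mm farther back than shut.
Start: joints at [1.233, 0.411, -0.013, 1.596, 0.006, 1.134, -0.082], TCP at [0.167, -0.602, 0.242] pointing down, gripper open.
Joint ranges: [-2.95, 2.95], [-0.29, 1.99], [-1.47, 1.44], [0.14, 2.54], [-1.03, 4.17], [0.13, 1.85], [-2.86, 2.86]. Speed limits (rad/s): [2.39, 2.39, 3.01, 3.01, 3.14, 3.14, 3.14].

INTERFACE

Orientations are given as a rotation vector (axis times angle).
In Python, from workcell import ctrl, hand, viewer gives the robot as it stands. The module is installed in compiled form; this text tells all that it offers. Calls block until the motion is done:
- ctrl.reach(position, orientation): joint-space move of the TCP to a pose.
- ctrl.move_linear(position, orientation=None, vel=0.15): straight line of the TCP; orientation=None keeps the orientation; vel is the mean speed in m/s.
- ctrl.movej(angles): joint-space move.
- hand.open_gripper() and hand.clamp(squeeze=None): open the fingers fully, or close them until they stop; squeeze is the grip in N (None keeps the last).
- ctrl.wait(seconds).
- ctrl.ik(position, orientation): joint angles nearest the present ones, or None.
- ctrl.state(): the state.
- viewer.snapshot(name): name is "scene" or "side" or "wrist"; returns a dict with "img" (400x640x3 uint8, red, green, blue), "intrinsics" (3x3 intrinsics, pixels), "extrinsics" (4x4, takes a point from world to camera coordinates); the wrist camera has in their place "hand_eye" (4x4, takes a point from camera to tool coordinates, whose origin is the TCP and whose axes are the flange's). Camera axes: x right, y down, z forward; pixel columns grow to the right and rows downward; lengths in m; the calibration is good to about 2 mm. A picture is of the moment at which its call begins: read the wrist's pose just before it. There is no depth.
A pose or a line that the arm cannot do raises ctrl.MotionError and nothing moves.
- ctrl.hand_in(): hands the job in; it is judged then, once.
The state is a dict: "time": time; "joints": joint angles; "qvel": joint speeds; "joint_efforts": joint torques, N m; "eef_pos": TCP position; "ee_rot": TCP orientation; "contact_force": force on the tool from outside, world axes, zero at the start; "wrist_torque": the same for the moment, N m; "gripper_width": finger opening in m; "gripper_force": force on a finger pad.
Only numpy, scipy, OpenCV 4.12 (cv2) and the standard library are available. Lean on these libraries where they do the work, as an engineer would, in place of code of your own. Each camera call takes 0.05 s, during which the arm holds its last target. There are 200 camera calls.

TASK

Set the blue-cased tablet up for viewing: push the half-folded back prop of the steel tablet stand up and over until you feel it come firmly against its stop, without straining the hinge or shoving the stand along the table. Then take the tablet out of the wooden charging rack and set it gently into the stand, resting on the base behind the front lip, centred, leaning back on the prop with its screen to the front, and let go. Leave everything else as it is.

Things in the scene. Friction and masses are not known exactly. Their poses are not given: they have to be found in the camera images.
- stand: Folding tablet stand, loose on rubber feet, 1.9 kg. Origin: table level under the centre of its dark steel base plate, 180 (x) by 160 (y) mm, top face at z = 11 mm. x points to its rear, z up. Hinge axis of the prop along y at x = -36, z = 36 mm, between lugs at y = +-56 mm. About 15 N at the top of the prop tips or slides the stand.
- stand_seat (a point): Where the middle of the tablet's lower edge belongs: on the base plate, close behind the front lip (stand frame x = -66, y = 0, z = 11 mm), axes as the stand's. The lip runs along y over the whole width, inner face 12 mm in front of this point, its top 15 mm above it; the hinge barrel (12 mm across, axis 36 mm above the table) is 30 mm behind it.
- prop: Back prop: aluminium plate 90 mm wide (y), 5 mm thick. Origin mid-width on the hinge axis; the plate runs along its own -x to the free edge 85 mm away. It swings about the stand's y: 0 deg flat and pointing at the lip, 90 deg upright; starts at about 55 to 75 deg. Push its front (lip side) face to the rear. A friction hinge (0.06 N m, under 1 N at the edge) holds it where it is left.
- prop_edge (a point): Middle of the prop's free edge (black rubber bead), 85 mm from the hinge axis; axes as the prop's. The stop: a heel behind the hinge lands on a brass screw in the base, set differently each time, so the prop stops firmly anywhere from 103 to 120 deg; feel for it. More than 20 N of the hand on the prop strains the hinge.
- tablet_center (a point): Centre of the tablet: 14 mm thick (own x), 240 mm wide (y), 165 mm high (z), 0.45 kg, blue case. The dark screen is on its -x side, the plain back on +x. It starts upright in a slot of the rack, 45 mm deep; its whole upper edge is free to grip across the thickness. On the stand it leans back about 17 to 37 deg on the prop's free edge.
- rack: Fixed wooden charging rack, 150 mm (x) by 200 mm (y). Origin: table level under its centre. Two slots 16 mm wide along y, at x = -32 and +32 mm; slot floors at z = 18 mm, fences up to z = 63 mm. The tablet stands in one, a smaller grey e-reader (120 mm square, 14 mm thick) in the other.
- ereader: Grey e-reader in the other slot of the rack; stays. Origin: middle of its lower edge; 14 (x) by 120 (y) by 120 (z) mm.
- key_bowl: White bowl, 110 mm across, 40 mm high, origin at its foot. Stays.
- torch: Black and yellow torch, about 120 mm long, lying. Stays.
- spray_bottle: Blue spray bottle with white head, 190 mm tall, origin at its foot. Stays.
- vacuum_nozzle: Black vacuum-cleaner nozzle, 125 mm wide, lying. Stays.
- bulb_box: Small cardboard box, 62 mm square, 105 mm tall, origin at its foot. Stays.
- mug: Blue mug, 80 mm across, 95 mm tall, origin at its foot. Stays.
Mind the look-alikes: they are no part of the job. Leave any orange look-alike of the part that bears tablet_center alone.

How it is judged:
By the outcome, as a careful person would: the job done as asked, in the order asked, and still so for the second after the job is handed in, with the robot touching nothing.
It also fails if it takes over 64 s, if anything falls off the work surface, if the arm or the gripper's body presses on something with over 40 N, if the wrist force passes 120 N, or if a joint passes its speed limit or range.

## Working session

There is one attempt and no reset: what is moved stays moved. The work goes in short steps, each a Python script; the robot and the scene stay as the last script left them, time stands still between calls to the robot, and variables do not carry over. Pictures are saved under pics/ and viewed, at most 10 in all, crops included, and the job is handed in when it is done.

```bash
mkdir -p pics
python3 - <<'E'
from workcell import ctrl, hand, viewer
import cv2,numpy as np
for n in ("scene","side"):
    s=viewer.snapshot(n); cv2.imwrite(f"pics/{n}0.png",cv2.resize(s["img"][:,:,::-1],(800,500),interpolation=cv2.INTER_CUBIC))
    cv2.imwrite(f"pics/raw_{n}.png",s["img"][:,:,::-1])
    np.savez(f"{n}.npz",K=s["intrinsics"],T=s["extrinsics"]); print(n,s["intrinsics"].round(1).tolist(),s["extrinsics"].round(3).tolist())
st=ctrl.state();print({k:np.round(st[k],3) for k in st})
E
```

```text
scene [[437.5, 0.0, 319.7], [0.0, 437.5, 198.3], [0.0, 0.0, 1.0]] [[0.731, 0.682, -0.003, -0.393], [0.593, -0.638, -0.491, -0.294], [-0.337, 0.357, -0.871, 1.683], [0.0, 0.0, 0.0, 1.0]]
side [[498.1, 0.0, 323.1], [0.0, 498.1, 195.2], [0.0, 0.0, 1.0]] [[-0.904, -0.427, 0.02, 0.504], [-0.325, 0.655, -0.682, 0.249], [0.278, -0.623, -0.731, 1.548], [0.0, 0.0, 0.0, 1.0]]
{'time': np.float64(0.1), 'joints': array([ 1.233,  0.412, -0.013,  1.597,  0.006,  1.134, -0.082]), 'qvel': array([-0.001, -0.001, -0.001, -0.002,  0.001,  0.001, -0.002]), 'joint_efforts': array([ 2.0000e-03, -6.0183e+01,  6.8400e-01, -3.0009e+01,  1.4000e-02,
        6.0000e-03,  0.0000e+00]), 'eef_pos': array([ 0.166, -0.602,  0.242]), 'ee_rot': array([-3.112, -0.422,  0.   ]), 'contact_force': array([-0.077,  0.195, -0.453]), 'wrist_torque': array([ 0.049, -0.023, -0.011]), 'gripper_force': np.float64(0.0), 'gripper_width': np.float64(0.085)}
```

View pics/scene0.png

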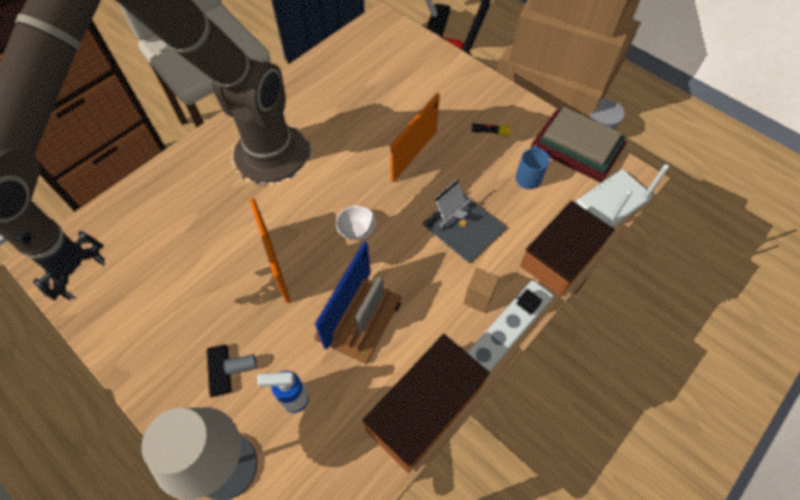

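View pics/side0.png

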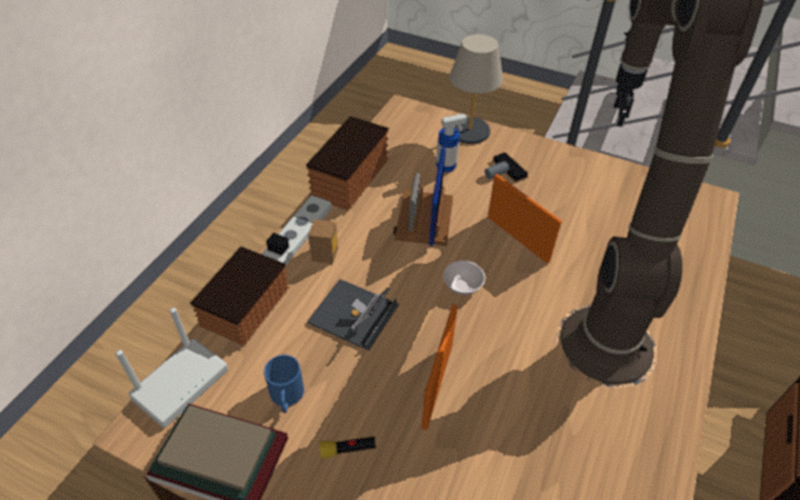

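Scene view: the blue tablet (800-px 345,295) stands in the rack, with the grey e-reader beside it (370,305). The stand is at (465,220), and the orange look-alikes at (270,250) and (415,137) are not part of the job. In the side view the tablet is at (437,195) and the stand at (352,312). Next I'll enlarge the stand and the tablet to confirm and measure them.

Run:
```python
import cv2,numpy as np
def crop(n,x,y,w,h,f):
    im=cv2.imread(f"pics/raw_{n}.png")[y:y+h,x:x+w]; im=cv2.resize(im,None,fx=f,fy=f,interpolation=cv2.INTER_CUBIC)
    for i in range(0,w,10):
        cv2.putText(im,str(x+i),(i*f,8),0,.3,(0,255,255),1); cv2.line(im,(i*f,10),(i*f,14),(0,255,255),1)
    for j in range(10,h,10):
        cv2.putText(im,str(y+j),(0,j*f+3),0,.3,(0,255,255),1)
    return im
a=crop("scene",325,135,90,78,8); cv2.imwrite("pics/c1.png",a[:600])
b=crop("side",236,212,96,74,8); cv2.imwrite("pics/c2.png",b[:600])
c=np.hstack([crop("scene",248,190,80,100,5),crop("side",308,104,80,100,5)]); cv2.imwrite("pics/c3.png",c)
```

```text
(no output)
```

View pics/c1.png

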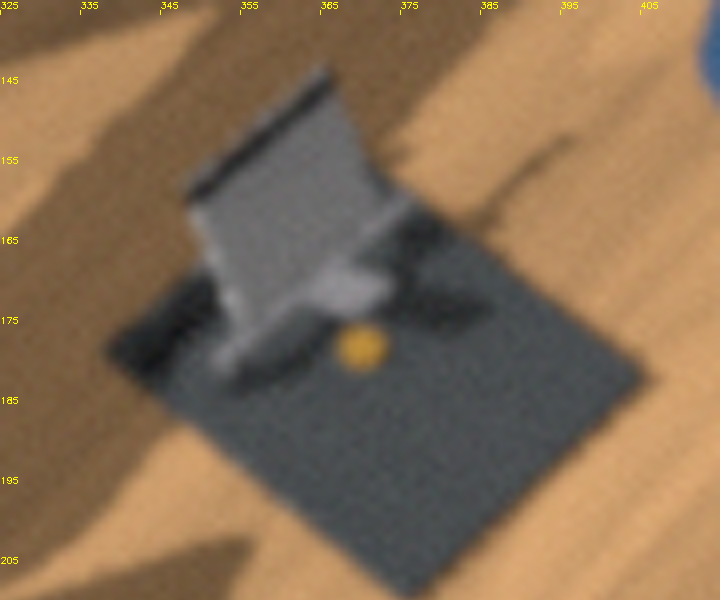

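View pics/c2.png

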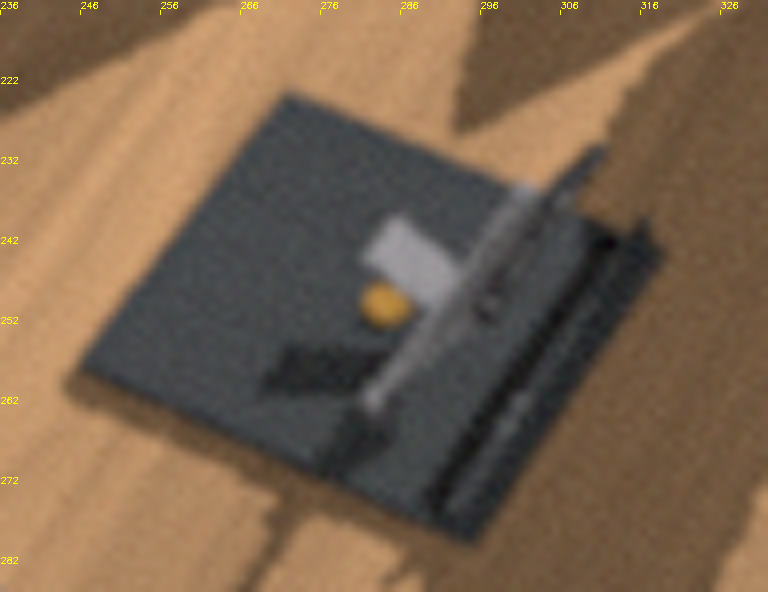

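View pics/c3.png

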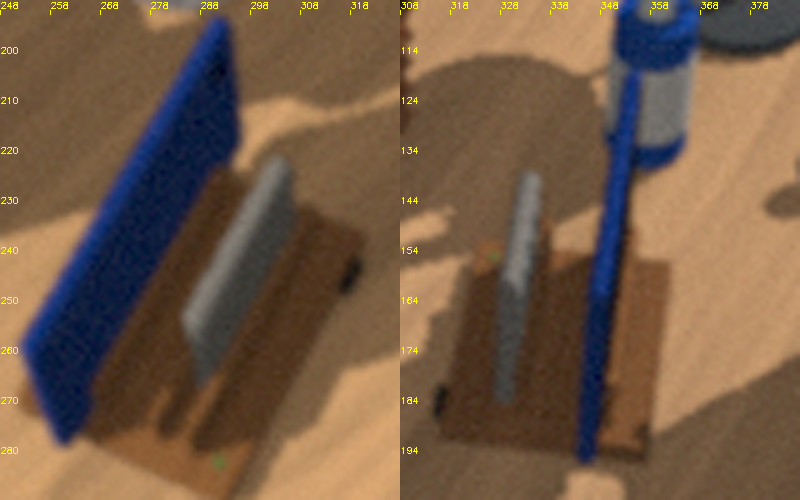

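c1 and c2 show the stand. The rear corners in the scene are at raw (406.5,182) and (376.5,210). The brass screw is behind the prop, the bead runs (349,159)–(366,144), and the lip is on the far side. In c3 the blue tablet stands alone in its slot with its top edge at (254,260)–(292,194), and the face toward the e-reader looks plain navy. Next I'll fit the poses.

```bash
cat > geo.py <<'E'
import numpy as np
from scipy.optimize import least_squares
from scipy.spatial.transform import Rotation as R
C={n:np.load(f"{n}.npz") for n in("scene","side")}
def proj(n,P):
    T=C[n]["T"];q=C[n]["K"]@(T[:3,:3]@np.asarray(P)+T[:3,3]);return q[:2]/q[2]
def at(p,L):
    c,s=np.cos(p[2]),np.sin(p[2]);return np.array([p[0]+c*L[0]-s*L[1],p[1]+s*L[0]+c*L[1],L[2]])
E
python3 - <<'E'
from geo import *
def plane(n,uv,z):
    T=C[n]["T"];r=T[:3,:3].T@np.linalg.inv(C[n]["K"])@[*uv,1];o=-T[:3,:3].T@T[:3,3];return o+r*(z-o[2])/r[2]
for n,uv in[("scene",(406.5,182.25)),("scene",(376.5,209.75)),("side",(246,258.25)),("side",(272,223.6))]:print(n,plane(n,uv,.011).round(3))
for n,uv in[("scene",(292,194)),("scene",(253.6,260)),("side",(354.4,119))]:print(n,'tab',plane(n,uv,.183).round(3))
obs=[("scene",(.09,.08),.011,(406.5,182.25)),("scene",(.09,-.08),.011,(376.5,209.75)),("side",(.09,.08),.011,(246,258.25)),("side",(.09,-.08),.011,(272,223.6)),("side",(-.09,.08),.011,(295.4,279.9))]
def prop(p,y):
    a=p[3];return at(p,(-.036-.085*np.cos(a),y,.036+.085*np.sin(a)))
def f(p):
    r=[proj(n,at(p,(*l,z)))-uv for n,l,z,uv in obs]
    if len(p)>3:
        r+=[proj("scene",prop(p,-.045))-(348.75,159.4),proj("scene",prop(p,.045))-(366.25,144.4),proj("side",prop(p,-.045))-(311,230.75)]
    return np.concatenate(r)
best=min((least_squares(f,[.7,.1,y,1.1]) for y in(0,1.5,3,-1.5)),key=lambda s:s.cost)
print("stand",best.x.round(4),np.degrees(best.x[2:]).round(1),best.fun.round(1))
# tablet: free centre, yaw, direction y
to=[("scene",(0,.12),.183,(292,194)),("scene",(0,-.12),.183,(253.6,260)),("side",(0,.12),.183,(349,161)),("side",(0,-.12),.183,(354.4,119))]
for sg in(1,-1):
  g=lambda p:np.concatenate([proj(n,at(p,(l[0],sg*l[1],z)))-uv for n,l,z,uv in to])
  b=min((least_squares(g,[.6,-.2,y]) for y in(0,1.5,3,-1.5)),key=lambda s:s.cost)
  print("tab",b.x.round(4),np.degrees(b.x[2]),b.fun.round(1))
E
```

```text
scene [0.701 0.27  0.011]
scene [0.694 0.114 0.011]
side [0.694 0.278 0.011]
side [0.69  0.119 0.011]
scene tab [ 0.518 -0.1    0.183]
scene tab [ 0.589 -0.322  0.183]
side tab [ 0.586 -0.312  0.183]
stand [ 0.6063  0.1972 -0.0278  1.0427] [-1.6 59.7] [ 0.1 -1.3  0.1 -0.  -0.8 -1.2 -0.5 -1.2  0.  -0.3 -0.2 -1.3  0.2 -1.8
  0.5 -1.4]
tab [ 0.5527 -0.2103  0.3159] 18.099945264939674 [ 0.3 -1.4 -0.3  0.8 -0.4  1.3  0.3 -2.3]
tab [ 0.5527 -0.2103 -2.8257] -161.90005457170332 [ 0.3 -1.4 -0.3  0.8 -0.4  1.3  0.3 -2.3]
```

The fit is good: stand at (0.606, 0.197) yaw −1.6°, prop at about 60°, tablet at (0.553, −0.210) yaw about 18°. Next I'll check IK and go to the prop.

```bash
cat >> geo.py <<'E'
S=np.array([.6063,.1972,-.0278])   # stand
TB=np.array([.5527,-.2103,.3159])  # tablet
def down(phi,lean=0,yaw=0):
    y=np.array([np.cos(phi),np.sin(phi),0]);z=np.array([0,0,-1.]);M=np.c_[np.cross(y,z),y,z]
    ax=np.array([-np.sin(yaw),np.cos(yaw),0])
    return (R.from_rotvec(ax*lean)*R.from_matrix(M)).as_rotvec()
E
cat > t.py <<'E'
from geo import *
from workcell import ctrl
for s in(1,-1):
    print("push",s,[None if (q:=ctrl.ik(at(S,(x,0,.106)),down(S[2]+s*np.pi/2))) is None else q[[4,5,6]].round(2) for x in(-.12,-.02)])
    p=[.5527,-.2103,.19]
    q=ctrl.ik(p,down(TB[2]+(0 if s>0 else np.pi)));print("grasp",s,None if q is None else q.round(2))
    for th in(17,27,37):
        t=np.radians(th);d=.155
        q=ctrl.ik(at(S,(-.066+d*np.sin(t),0,.014+d*np.cos(t))),down(S[2]+(0 if s>0 else np.pi),t,S[2]));print("place",s,th,None if q is None else q.round(2))
E
python3 t.py
```

```text
push 1 [array([0.7 , 0.99, 0.44]), array([0.79, 1.13, 0.52])]
grasp 1 [ 0.73  0.48 -0.62  1.71  0.31  1.05  0.33]
place 1 17 [ 0.14  0.79 -0.83  1.41  0.38  1.42 -0.73]
place 1 27 [ 0.07  0.92 -0.75  1.2   0.31  1.62 -0.65]
place 1 37 [-0.01  1.06 -0.67  0.96  0.24  1.83 -0.59]
push -1 [array([ 0.49,  0.87, -2.52]), array([ 0.44,  0.95, -2.36])]
grasp -1 [ 0.29  0.4  -0.01  1.74  0.    1.   -2.55]
place -1 17 [ 0.3   0.99 -1.25  1.4   0.69  1.57  2.19]
place -1 27 [ 0.23  1.12 -1.25  1.18  0.67  1.77  2.24]
place -1 37 [-0.02  1.05 -0.63  0.97  0.22  1.82  2.57]
```

Run:
```python
from geo import *
from workcell import ctrl,hand,viewer
import cv2
o=down(S[2]+np.pi/2)
hand.clamp(20)
ctrl.move_linear([.167,-.602,.36],vel=.25)
ctrl.reach(at(S,(-.125,0,.25)),o)
print(ctrl.state()["time"])
ctrl.move_linear(at(S,(-.125,0,.106)),o,vel=.2)
ctrl.wait(.2);f0=ctrl.state()["contact_force"];print(ctrl.state()["time"],f0.round(2))
for x in(-.10,-.08,-.065,-.055,-.045,-.04):
    ctrl.move_linear(at(S,(x,0,.106)),o,vel=.05)
    s=ctrl.state();f=s["contact_force"]-f0;print(x,round(s["time"],2),f.round(2),(s["eef_pos"]-at(S,(x,0,.106))).round(4))
    if np.linalg.norm(f)>3.5:break
np.save("f0.npy",f0)
s=viewer.snapshot("side");cv2.imwrite("pics/p1.png",cv2.resize(s["img"][180:300,200:360,::-1],(800,600),interpolation=cv2.INTER_CUBIC))
```

```text
4.5333
5.6 [-0.5   0.26  0.67]
-0.1 6.25 [ 0.5  -0.92 -1.03] [-0.0002  0.0001 -0.0002]
-0.08 6.8 [ 0.28 -0.04  0.34] [ 0.0002 -0.     -0.0001]
-0.065 7.25 [ 1.1  -0.95 -0.66] [ 0.0003 -0.     -0.0001]
-0.055 7.6 [-0.44 -0.25 -1.6 ] [ 0.0004 -0.0001 -0.0001]
-0.045 7.95 [ 0.43  0.17 -0.29] [ 0.0004 -0.     -0.0001]
-0.04 8.2 [-0.9  -0.03 -0.46] [ 0.0003 -0.     -0.    ]
```

View pics/p1.png

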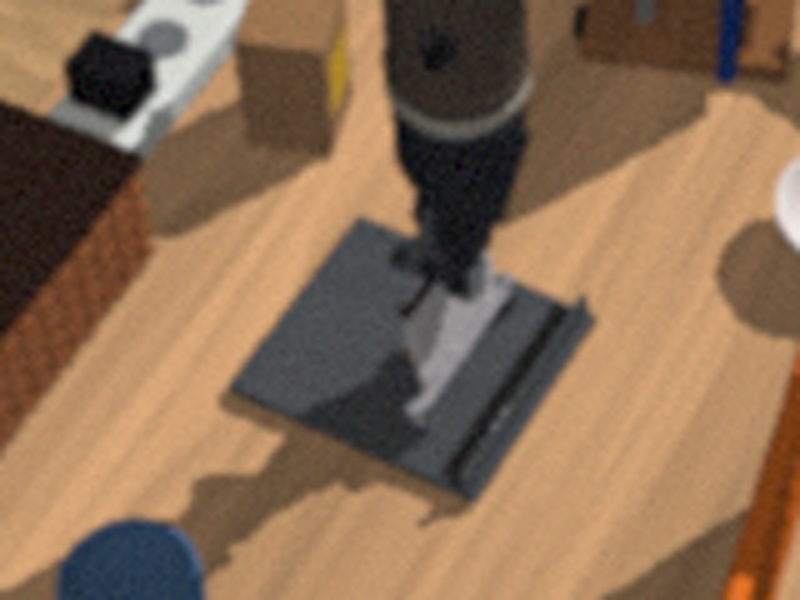

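The side view shows the prop pushed upright by the closed fingers at (460,285), with the stand unmoved. The force is still only noise, so next I'll feel for the stop in fine steps.

Run:
```python
from geo import *
from workcell import ctrl
o=down(S[2]+np.pi/2);f0=np.load("f0.npy");x=-.04
def F():
    v=[]
    for _ in range(4): ctrl.wait(.02);v.append(ctrl.state()["contact_force"])
    return np.mean(v,0)
f0=np.array([-.1,0,-.1]); prev=0
while x<-.008:
    st=.0008 if prev<2.5 else .0004
    x+=st
    ctrl.move_linear(at(S,(x,0,.106)),o,vel=.02)
    f=F()-f0;n=np.hypot(f[0],f[2]); prev=-f[0]
    print(round(x,4),f.round(1),end="; ")
    if -f[0]>6.5 or n>9:break
s=ctrl.state();print("\n",s["time"],s["eef_pos"],at(S,(x,0,.106)))
```

```text
-0.0392 [ 0.4 -0.  -0. ]; -0.0384 [-0.8  0.4 -0. ]; -0.0376 [-0.4 -0.2  0.3]; -0.0368 [-0.4  0.1  0.1]; -0.036 [-0.3  0.  -0.1]; -0.0352 [0. 0. 0.]; -0.0344 [-0.4  0.1  0. ]; -0.0336 [-0.5  0.  -0.3]; -0.0328 [-0.4 -0.1  0.3]; -0.032 [ 0.2 -0.2 -0.1]; -0.0312 [-0.7  0.5 -0.1]; -0.0304 [-0.2  0.  -0. ]; -0.0296 [-0.6 -0.1  0. ]; -0.0288 [-0.6  0.1  0.3]; -0.028 [-0.6  0.3 -0.3]; -0.0272 [ 0.   0.6 -0.2]; -0.0264 [-0.7  0.2 -0.6]; -0.0256 [-0.5 -0.4  0.4]; -0.0248 [-0.2  0.4  0.2]; -0.024 [-0.2  0.1 -0.1]; -0.0232 [-0.7  0.   0.1]; -0.0224 [-0.4 -0.1  0.3]; -0.0216 [-0.2 -0.2  0.2]; -0.0208 [-0.3 -0.2  0.1]; -0.02 [-0.2  0.1  0.2]; -0.0192 [-0.   0.  -0.1]; -0.0184 [-0.3  0.5 -0.3]; -0.0176 [-0.3 -0.1  0.3]; -0.0168 [-0.3 -0.1  0. ]; -0.016 [-0.2 -0.   0.4]; -0.0152 [-0.6  0.   0.3]; -0.0144 [-1.1  0.3  0.3]; -0.0136 [-2.3 -0.1 -0.7]; -0.0128 [-4.2  0.4 -0.9]; -0.0124 [-4.8  0.3 -0.3]; -0.012 [-5.7  0.  -0.8]; -0.0116 [-6.3  0.5 -0.6]; -0.0112 [-7.1 -0.3 -0.2]; 
 20.2833 [0.59371613 0.19757301 0.10553586] [0.59510433 0.19751132 0.106     ]
```

The stop is found at about x = −14 mm, with force rising cleanly to 7 N. Next I'll retreat, look at the stand again and view the tablet with the wrist camera.

Run:
```python
from geo import *
from workcell import ctrl,hand,viewer
import cv2
o=down(S[2]+np.pi/2)
ctrl.move_linear(at(S,(-.05,0,.106)),o,vel=.1)
ctrl.move_linear(at(S,(-.07,0,.30)),o,vel=.3)
og=down(TB[2])
ctrl.reach(at(TB,(-.10,0,.34)),og)
hand.open_gripper()
q=ctrl.state();w=viewer.snapshot("wrist");np.savez("wrist1.npz",p=q["eef_pos"],r=q["ee_rot"],K=w["intrinsics"],H=w["hand_eye"])
cr=[]
for n,(a,b,c,d) in(("scene",(325,130,100,80)),("side",(230,205,100,80))):
    s=viewer.snapshot(n);im=cv2.resize(s["img"][b:b+d,a:a+c,::-1],(400,300),interpolation=cv2.INTER_CUBIC)
    for i in range(0,c,10):cv2.putText(im,str(a+i),(i*4,8),0,.3,(0,255,255),1)
    for j in range(10,d,10):cv2.putText(im,str(b+j),(0,int(j*3.75)+3),0,.3,(0,255,255),1)
    cr.append(im)
wi=cv2.resize(w["img"][:,:,::-1],(480,300)); out=np.zeros((600,800,3),np.uint8);out[:300]=np.hstack(cr);out[300:,:480]=wi
cv2.imwrite("pics/p2.png",out);print(q["time"],w["hand_eye"].round(3).tolist(),w["intrinsics"][0,0])
```

```text
24.0583 [[0.001, -0.958, -0.287, 0.073], [1.0, 0.0, 0.001, 0.001], [-0.001, -0.287, 0.958, -0.131], [0.0, 0.0, 0.0, 1.0]] 309.70982410457793
```

View pics/p2.png

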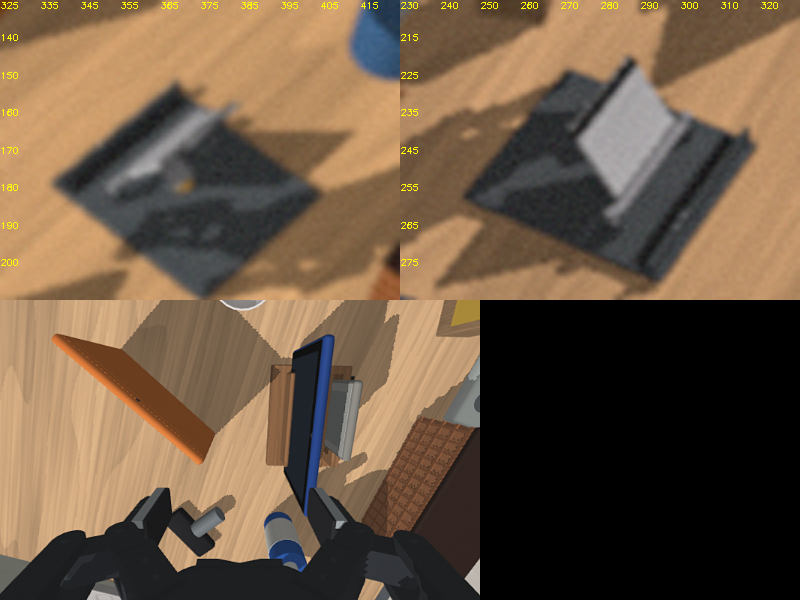

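The bottom-left wrist view shows the dark screen facing the robot (rack-frame −x side) and the blue top edge running (329,337)–(306,515), so no flip is needed. The top crops show the stand in place, with the prop's bead in the side view at raw (287.5,221)–(274,240). Next I'll refine the stop angle and the tablet pose.

Run:
```python
from geo import *
obs=[("scene",(.09,.08),(405.5,181.2)),("scene",(.09,-.08),(376.7,209.2)),("side",(.09,.08),(245.5,257)),("side",(.09,-.08),(272.5,223.7)),("side",(-.09,.08),(293.7,280.5)),
("scene",(.09,.08),(406.5,182.25)),("scene",(.09,-.08),(376.5,209.75)),("side",(.09,.08),(246,258.25)),("side",(.09,-.08),(272,223.6)),("side",(-.09,.08),(295.4,279.9))]
def prop(p,y):
    a=p[3];return at(p,(-.036-.085*np.cos(a),y,.036+.085*np.sin(a)))
f=lambda p:np.concatenate([proj(n,at(p,(*l,.011)))-uv for n,l,uv in obs]+[proj("side",prop(p,-.045))-(287.5,221),proj("side",prop(p,.045))-(274,240.2)])
b=least_squares(f,[.6,.2,0,2]);print(b.x.round(4),np.degrees(b.x[2:]),b.fun[-4:].round(1))
w=np.load("wrist1.npz");H=w["H"];Rw=R.from_rotvec(w["r"]).as_matrix()
def pw(P):
    c=H[:3,:3].T@(Rw.T@(P-w["p"])-H[:3,3]);q=w["K"]@c;return (q[:2]/q[2])*.75+[0,300]
for L in((-.007,.12,.183),(.007,.12,.183),(-.007,-.12,.183),(.007,-.12,.183)):print(L,pw(at(TB,L)).round(1))
# image position (strip centre line) at given display rows
import cv2
im=cv2.imread("pics/p2.png")
hsv=cv2.cvtColor(im,cv2.COLOR_BGR2HSV)
for r in(340,350,380,420,460,500,508,514):
    m=np.where((hsv[r,280:345,0]>100)&(hsv[r,280:345,0]<130)&(hsv[r,280:345,1]>120)&(hsv[r,280:345,2]>70))[0]+280
    print(r,m.min() if len(m) else 0,m.max() if len(m) else 0)
```

```text
[ 0.6047  0.1992 -0.0422  2.0464] [ -2.41833238 117.24934157] [ 0.9 -1.  -0.9  0.1]
(-0.007, 0.12, 0.183) [320.8 334.6]
(0.007, 0.12, 0.183) [333.1 334.6]
(-0.007, -0.12, 0.183) [303.7 519.4]
(0.007, -0.12, 0.183) [313.5 519.4]
340 316 333
350 296 332
380 318 328
420 314 323
460 309 318
500 305 307
508 304 306
514 280 306
```

Stop angle is about 117°, and the tablet model matches the wrist view to about 1 mm. Next I'll grasp and lift.

```bash
cat >> geo.py <<'E'
S=np.array([.6053,.1982,-.036]); TB[1]+=.001
D=.142
def place(xb,zb,th):  # TCP pose with rear lower tablet edge... xb: mid lower edge stand x; zb: z of its lowest (rear) corner
    z=zb+.007*np.sin(th)
    return at(S,(xb+D*np.sin(th),0,z+D*np.cos(th))),down(S[2],th,S[2])
E
python3 - <<'E'
from geo import *
from workcell import ctrl,hand,viewer
import cv2
for z in(.011,.06,.14): 
    q=ctrl.ik(*place(-.063,z,np.radians(28)));print(None if q is None else q.round(2))
og=down(TB[2])
ctrl.reach(at(TB,(0,0,.26)),og)
ctrl.move_linear(at(TB,(0,0,.018+D)),og,vel=.12)
s=ctrl.state();print(s["time"],s["contact_force"].round(1))
hand.clamp(45)
s=ctrl.state();print(s["time"],s["gripper_width"],s["gripper_force"],s["contact_force"].round(1))
ctrl.move_linear(at(TB,(0,0,.018+D+.03)),og,vel=.08)
print(ctrl.state()["contact_force"].round(1))
ctrl.move_linear(at(TB,(0,0,.018+D+.15)),og,vel=.2)
s=ctrl.state();print(s["time"],s["gripper_width"],s["contact_force"].round(1),s["wrist_torque"].round(2))
E
```

```text
[ 0.11  0.97 -0.86  1.19  0.38  1.64 -0.71]
[ 0.11  0.93 -0.87  1.15  0.36  1.71 -0.71]
[ 0.09  0.86 -0.87  1.06  0.31  1.83 -0.71]
25.7667 [ 0.9 -0.3  0.5]
26.425 0.013249646176782577 45.127233266830444 [ 1.4  1.6 -0.5]
[ 1.5  0.5 -3.8]
27.7 0.013381368100020444 [-0.6  0.9 -5.2] [-0.05 -0.01 -0.06]
```

Run:
```python
from geo import *
from workcell import ctrl,hand,viewer
import cv2
t=np.radians(27)
ctrl.reach(*place(-.061,.13,t))
print(ctrl.state()["time"])
ctrl.move_linear(*place(-.061,.018,t),vel=.12)
ctrl.wait(.2);s=ctrl.state();print(s["time"],s["contact_force"].round(1),s["wrist_torque"].round(2))
cr=[]
for n,(a,b,c,d) in(("scene",(315,110,110,110)),("side",(225,170,110,110))):
    s=viewer.snapshot(n);im=cv2.resize(s["img"][b:b+d,a:a+c,::-1],(400,400),interpolation=cv2.INTER_CUBIC)
    for i in range(0,c,10):cv2.putText(im,str(a+i),(int(i*3.64),8),0,.3,(0,255,255),1)
    for j in range(10,d,10):cv2.putText(im,str(b+j),(0,int(j*3.64)+3),0,.3,(0,255,255),1)
    cr.append(im)
cv2.imwrite("pics/p3.png",np.hstack(cr))
```

```text
29.2333
30.5167 [-0.3 -0.3 -5.1] [ 0.03 -1.09  0.01]
```

View pics/p3.png

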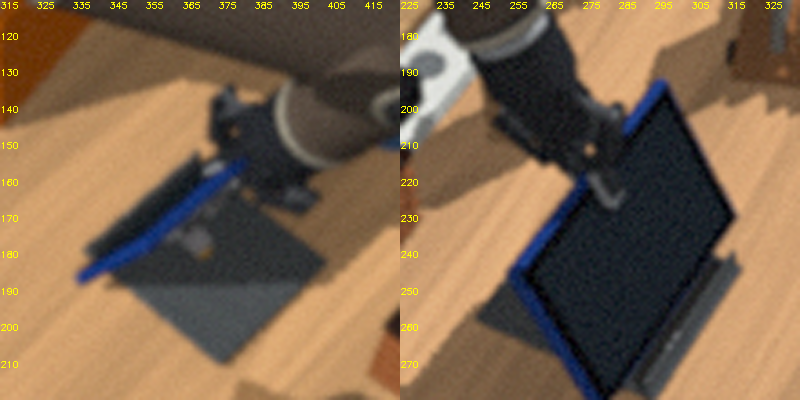

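The scene and side crops show the tablet held over the stand with its screen to the front. Its lower edge runs just behind the lip: in the side crop the tablet edge is (605,398)–(735,215) and the lip's inner top is (632,385)–(722,255). I'll compare these with the model.

Run:
```python
from geo import *
t=np.radians(27)
d=lambda n,P:(((proj(n,P)-((225,170) if n=="side" else (315,110)))*3.64)+((400,0) if n=="side" else 0)).round(0)
fx=-.061-.007*np.cos(t);fz=.018+.014*np.sin(t)
for y in(.12,-.12):
    print("tab front low",d("side",at(S,(fx,y,fz))),"front top",d("side",at(S,(fx+.165*np.sin(t),y,fz+.165*np.cos(t)))), d("scene",at(S,(-.061+.165*np.sin(t),y,.021+.165*np.cos(t)))))
for y in(.08,-.08):print("lip in top",d("side",at(S,(-.078,y,.026))),"base front",d("side",at(S,(-.09,y,.011))),"rear",d("side",at(S,(.09,y,.011))),d("scene",at(S,(.09,y,.011))))
```

```text
tab front low [607. 417.] front top [515. 273.] [326.  89.]
tab front low [743. 216.] front top [668.  74.] [145. 249.]
lip in top [643. 385.] base front [656. 401.] rear [474. 317.] [333. 258.]
lip in top [733. 250.] base front [745. 266.] rear [571. 192.] [223. 362.]
```

The relative fit of tablet and lip agrees with the model to 2 mm or so. Next I'll lower to contact, then lean back onto the prop.

Run:
```python
from geo import *
from workcell import ctrl
def F():
    v=[];m=[]
    for _ in range(4): ctrl.wait(.02);s=ctrl.state();v.append(s["contact_force"]);m.append(s["wrist_torque"])
    return np.mean(v,0),np.mean(m,0)
X=-.062;z=.013;t=np.radians(27)
ctrl.move_linear(*place(X,z,t),vel=.03);f0,m0=F();print(f0.round(1),m0.round(2))
while z>.006:
    z-=.0006;ctrl.move_linear(*place(X,z,t),vel=.02);f,m=F();print(round(z,4),(f-f0).round(1),(m-m0).round(2))
    if f[2]-f0[2]>1.8:break
rc=X+.007*np.cos(t); print("lean")
f1,m1=F()
for th in np.arange(27.5,34,.5):
    a=np.radians(th);ctrl.move_linear(*place(rc-.007*np.cos(a),z,a),vel=.03);f,m=F()
    print(th,(f-f1).round(1),(m-m1).round(2))
    if f[0]-f1[0]<-2 or abs(f-f1).max()>3:break
s=ctrl.state();print(s["time"]);np.save("pl.npy",[rc,z,th])
```

```text
[ 0.5  0.4 -4.9] [-0.05 -1.09  0.  ]
0.0124 [-0.8 -0.3  0.2] [0.04 0.16 0.02]
0.0118 [-1.1 -0.5  0.9] [0.08 0.34 0.03]
0.0112 [-1.9 -0.7  2.5] [0.09 0.65 0.07]
lean
27.5 [-1.2 -0.7  0.2] [-0.05  0.31  0.07]
28.0 [-1.7 -0.7  0.5] [-0.08  0.63  0.15]
28.5 [-2.9 -0.7  1.7] [-0.13  1.03  0.13]
32.9667
```

Contact is made with both the base and the prop, at about 27.5° lean. I'll ease off slightly, release, back out along the fingers and look.

Run:
```python
from geo import *
from workcell import ctrl,hand,viewer
import cv2
rc,z,th=np.load("pl.npy");a=np.radians(27.3)
p,o=place(rc-.007*np.cos(a),z,a)
ctrl.move_linear(p,o,vel=.03);ctrl.wait(.1);print(ctrl.state()["contact_force"].round(1))
hand.open_gripper();ctrl.wait(.1)
s=ctrl.state();print(s["time"],s["contact_force"].round(1))
zt=R.from_rotvec(o).as_matrix()[:,2]
ctrl.move_linear(p-zt*.08,o,vel=.1)
ctrl.reach(p-zt*.08+[-.05,-.25,.08],down(S[2]))
s=ctrl.state();print(s["time"],s["contact_force"].round(1))
cr=[]
for n,(a,b,c,d) in(("scene",(305,110,120,110)),("side",(225,170,110,110))):
    s=viewer.snapshot(n);im=cv2.resize(s["img"][b:b+d,a:a+c,::-1],(400,400),interpolation=cv2.INTER_CUBIC)
    cr.append(im)
cv2.imwrite("pics/p4.png",np.hstack(cr))
```

```text
[-3.1  1.1 -1. ]
34.1083 [-0.8  0.5 -1. ]
36.1 [ 0.9  0.9 -0.2]
```

View pics/p4.png

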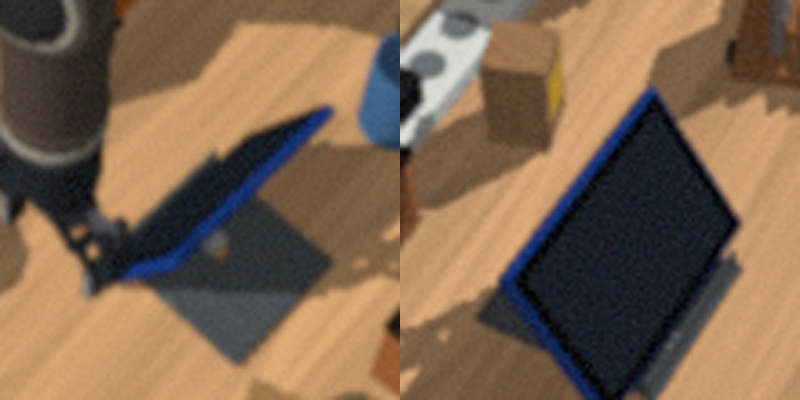

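The tablet rests behind the lip, leaning on the prop, with its screen to the front and the gripper clear. I'll check the centring numerically.

Run:
```python
from geo import *
sc=lambda x,y:np.array([305+x/3.333,110+y/3.636]); sd=lambda x,y:np.array([225+(x-400)/3.636,170+y/3.636])
def f(p):
    s=p[:3];X,Y,th,dy=p[3:];c,n=np.cos(th),np.sin(th)
    def T(x,y,z):
        xx,yy=np.cos(dy)*(x*c+z*n)-np.sin(dy)*y,np.sin(dy)*(x*c+z*n)+np.cos(dy)*y
        return at(s,(X+xx,Y+yy,.011+.007*n-x*n+z*c))
    r=[proj("scene",at(s,(.09,.08,.011)))-sc(331,262),proj("scene",at(s,(.09,-.08,.011)))-sc(238,363),
       proj("side",at(s,(.09,.08,.011)))-sd(477,315),
       proj("scene",at(s,(-.09,-.08,.018)))-sc(215,153) if False else np.zeros(2),
       proj("scene",T(0,.12,.165))-sc(329,110),proj("scene",T(0,-.12,.165))-sc(130,276),
       proj("side",T(-.007,.12,.165))-sd(506,281),proj("side",T(-.007,-.12,.165))-sd(653,92),proj("side",T(-.007,-.12,0))-sd(738,222),(s-S)*[300,300,100]]
    return np.concatenate(r)
b=least_squares(f,[*S,-.066,0,.5,0]);print(b.x.round(4),np.degrees(b.x[5:]).round(1),b.fun.round(1))
```

```text
[ 0.6044  0.1952 -0.035  -0.0675 -0.0012  0.57   -0.0327] [32.7 -1.9] [ 1.5 -0.8 -0.8 -0.  -0.2 -0.1  0.   0.   1.2  0.1  9.8 -3.2  0.9 -2.6
  4.2 -3.6  4.8 -0.3 -0.3 -0.9  0.1]
```

Run:
```python
from geo import *
from workcell import ctrl
sc=lambda x,y:np.array([305+x/3.333,110+y/3.636]); sd=lambda x,y:np.array([225+(x-400)/3.636,170+y/3.636])
def f(p):
    s=p[:3];X,Y,th,dy=p[3:];c,n=np.cos(th),np.sin(th)
    def T(x,y,z):
        a=x*c+z*n;return at(s,(X+np.cos(dy)*a-np.sin(dy)*y,Y+np.sin(dy)*a+np.cos(dy)*y,.011+.007*n-x*n+z*c))
    return np.concatenate([proj("scene",at(s,(.09,.08,.011)))-sc(331,262),proj("scene",at(s,(.09,-.08,.011)))-sc(238,363),
       proj("side",at(s,(.09,.08,.011)))-sd(477,315),
       proj("scene",T(.007,.12,.165))-sc(332,112),proj("scene",T(.007,-.12,.165))-sc(172,267),proj("scene",T(.007,-.12,0))-sc(128,278),
       proj("side",T(-.007,.12,.165))-sd(506,281),proj("side",T(-.007,-.12,.165))-sd(653,92),proj("side",T(-.007,-.12,0))-sd(738,222),(s-S)*[300,300,100]])
b=least_squares(f,[*S,-.066,0,.5,0]);print(b.x.round(4),np.degrees(b.x[5:]).round(1),b.fun.round(1));print(ctrl.state()["time"])
```

```text
[ 0.6044  0.1952 -0.035  -0.0605  0.0092  0.5215 -0.0018] [29.9 -0.1] [ 1.5 -0.8 -0.8 -0.  -0.2 -0.1  3.4 -2.4  2.4 -1.3 -5.   2.9 -0.5  0.4
  1.1 -2.2  0.5  0.7 -0.3 -0.9  0.1]
36.2
```

The scene corner readings are partly hidden by the arm. I'll take one direct front view with the wrist camera to settle the centring.

Run:
```python
from geo import *
from workcell import ctrl,hand,viewer
import cv2
ctrl.reach(at(S,(-.14,0,.36)),down(S[2]+np.pi/2))
ctrl.wait(.2);q=ctrl.state();w=viewer.snapshot("wrist");np.savez("wrist2.npz",p=q["eef_pos"],r=q["ee_rot"],K=w["intrinsics"],H=w["hand_eye"])
cv2.imwrite("pics/p5.png",cv2.resize(w["img"][:,:,::-1],(800,500)));print(q["time"])
```

```text
37.5333
```

View pics/p5.png

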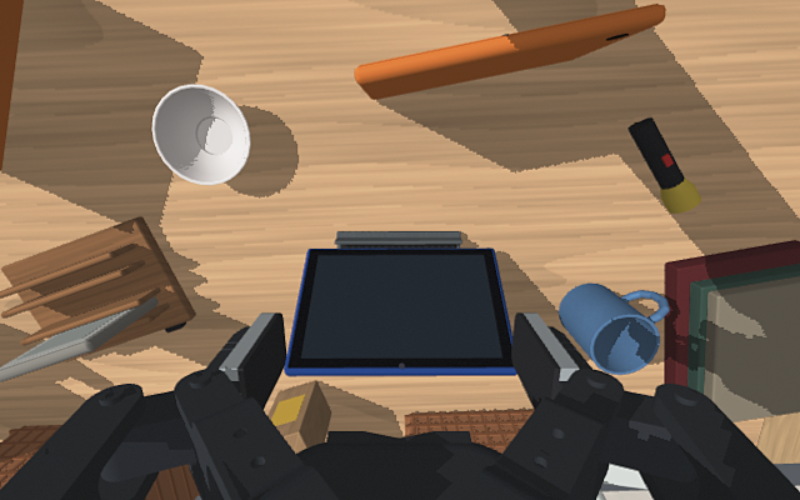

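The wrist view shows the lip at (336–461, 233) and the tablet's lower edge at (308–495, 250). They are parallel, with midpoints 3 px (about 4 mm) apart. The tablet is square behind the lip and the screen faces front, so I'll hand in.

```bash
python3 -c "
from workcell import ctrl
print(ctrl.hand_in())"
```

```text
the job is handed in; nothing more can be done
None
```

The job is handed in. I pushed the prop to its stop (felt at about 7 N, roughly 117°). The tablet sits behind the lip about 4 mm off centre, leaning back about 30° on the prop with its screen to the front, and the gripper is clear.

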